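# Straighten the row of stock tubs on a model fair stall

## Robot

A 6-joint arm with a two-finger parallel gripper is mounted at the origin on the work surface. World frame = base frame: x ahead of the robot, y to its left, z up, the work surface at z = 0. Lengths are in mm, angles in degrees, forces in N, time in s.
With the tool pointing down it reaches from about 275 to 1000 mm from the base axis. Payload 8.4 kg.
Tool frame: the origin (TCP) lies at the very end of the fingers, on their centre line; the grasp point (between the pads) lies 19 mm behind it; z points along the fingers, y is the line along which they close (so a half turn about z gives the same grasp; the last joint's range is limited). The gripper opens to 85 mm and grips with 20 to 120 N. Pads are 22 mm wide; open, the fingers measure 114 mm over their backs; the gripper's body (76 mm by 85 mm) begins 54 mm behind the grasp point. The pads swing forward as they close: fully open they stand 13 mm farther back than shut.
Start: joints at [65.867, 20.225, 93.587, -0, 66.188, -0.138], TCP at [254.164, 570.989, 231.281] pointing down, gripper open.
Joint ranges: [-150.9, 150.9], [-52.94, 120.26], [3.33, 152.33], [-74.26, 254.26], [0, 154.13], [-172.89, 172.89]. Speed limits (degrees/s): [127.2, 127.2, 159.86, 180, 180, 180].

## Interface

Orientations are given as [roll, pitch, yaw] about the fixed x, y, z axes, in that order (R = Rz(yaw) Ry(pitch) Rx(roll)).
In Python, from plant import sense, optics, workorder gives the robot as it stands.
- The arm moves only by the tool play_rows, never from a script. Its argument "series" is text: rows parted by semicolons, each of 7 numbers parted by spaces: the shift along the tool's x, y, z in cm, then the turn, a rotation vector about the tool's x, y, z in rad, then the finger opening in cm, from 0 to 8.54. In form: x y z rx ry rz gripper; .... A call has 1 to 10 rows; each row shifts and turns the commanded pose from where the row before left it, along the tool's axes as they then stand; what a row does not reach is not made up. A row lasts 1/12 s, in which the tool goes at most 41.7 mm and 7.16 degrees, less where a joint would pass 70% of its speed; a pose out of reach is approached as far as the arm can. A call with a gripper value outside its range is refused whole. The fingers move at their own pace and stop on an object; "newtons" is the grip in N (left out, the last holds). Time passes only in rows, so rows that do not move let the fingers close. It gives the time, the measured TCP pose, the force, the opening and the grip force at its end, in the units of the state.
- sense(): the state, without advancing time (a new reading comes with each control period).
- optics.capture(name): name is "side" or "top" or "wrist"; returns a dict with "color" (400x640x3 uint8, red, green, blue), "camera_matrix" (3x3 intrinsics, pixels), "rvec" (rotation vector, rad) and "tvec" (3), from world to camera coordinates, as OpenCV has them. Camera axes: x right, y down, z forward; pixel columns grow to the right and rows downward; lengths in mm; the calibration is good to about 2 mm. A picture is of the moment at which its call begins. There is no depth.
- workorder.sign_off(): hands the job in; it is judged then, once.
The state is a dict: "clock": time; "qpos": joint angles; "dq": joint speeds; "joint_efforts": joint torques, N m; "tool_pos": TCP position; "tool_rot": TCP orientation; "contact_force": force on the tool from outside, world axes, zero at the start; "torque": the same for the moment, N m; "grip_width": finger opening in mm; "finger_force": force on a finger pad.
Only numpy, scipy, OpenCV 4.12 (cv2) and the standard library are available. Lean on these libraries where they do the work, as an engineer would, in place of code of your own. Each camera call takes 0.05 s, during which the arm holds its last target. There are 200 camera calls.

## Task

Tidy the display: slide the three long narrow white tubs along the plywood board into an even row, one at each of the three blank price tags, each centred on its tag, lengthwise square to the batten and with its far end up against the batten. Slide them along the board rather than picking them up, and do not disturb the square tub, the round tub, the little jars or anything else on the stall.

Things in the scene. Friction and masses are not known exactly. Their poses are not given: they have to be found in the camera images.
- tub0_mid (a point): one of three identical long narrow white plastic tubs packed with small upright packets: 110 mm long (its x), 50 mm wide (its y), walls 45 mm high, packets up to 54 mm above its underside, 0.14 to 0.28 kg. The point is its centre, 22.5 mm above its underside; x runs along its length, z up
- tub1_mid (a point): one of three identical long narrow white plastic tubs packed with small upright packets: 110 mm long (its x), 50 mm wide (its y), walls 45 mm high, packets up to 54 mm above its underside, 0.14 to 0.28 kg. The point is its centre, 22.5 mm above its underside; x runs along its length, z up
- tub2_mid (a point): one of three identical long narrow white plastic tubs packed with small upright packets: 110 mm long (its x), 50 mm wide (its y), walls 45 mm high, packets up to 54 mm above its underside, 0.14 to 0.28 kg. The point is its centre, 22.5 mm above its underside; x runs along its length, z up
- board_top (a point): fixed plywood board, 280 (x) by 620 (y) by 8 mm thick, under the tubs; point: centre of its top face, x towards the batten, away from the robot. Batten 22 high, near face at x=+125; tent tags on it, 40 wide, at y=-140, 0, +140. A tub touching it is centred at x=70. Each tub starts within 20 in y of its own tag. Bystanders: jars 36 high near x=103, y=-70, +70; 85 wide tubs near y=-265, +265.
Things that resemble listed ones, but are neither listed nor needed, are in the scene too. Leave any purple look-alike of the part that bears tub1_mid alone.

How it is judged (in metres and radians):
At the end, for the whole second after the job is handed in: In front of each of the three tags, on the board, stands one narrow tub, upright: centred on the tag to within 15 mm along the batten, its far end within 22 mm of the batten, its length square to the batten within 10 degrees (((x of tub0_mid in the frame of board_top above 0.048 m and y of tub0_mid in the frame of board_top between -0.155 and -0.125 m and angle between the x axis of tub0_mid and the x axis of board_top, either way round below 0.175 rad) or (x of tub1_mid in the frame of board_top above 0.048 m and y of tub1_mid in the frame of board_top between -0.155 and -0.125 m and angle between the x axis of tub1_mid and the x axis of board_top, either way round below 0.175 rad) or (x of tub2_mid in the frame of board_top above 0.048 m and y of tub2_mid in the frame of board_top between -0.155 and -0.125 m and angle between the x axis of tub2_mid and the x axis of board_top, either way round below 0.175 rad)) and ((x of tub0_mid in the frame of board_top above 0.048 m and y of tub0_mid in the frame of board_top between -0.015 and 0.015 m and angle between the x axis of tub0_mid and the x axis of board_top, either way round below 0.175 rad) or (x of tub1_mid in the frame of board_top above 0.048 m and y of tub1_mid in the frame of board_top between -0.015 and 0.015 m and angle between the x axis of tub1_mid and the x axis of board_top, either way round below 0.175 rad) or (x of tub2_mid in the frame of board_top above 0.048 m and y of tub2_mid in the frame of board_top between -0.015 and 0.015 m and angle between the x axis of tub2_mid and the x axis of board_top, either way round below 0.175 rad)) and ((x of tub0_mid in the frame of board_top above 0.048 m and y of tub0_mid in the frame of board_top between 0.125 and 0.155 m and angle between the x axis of tub0_mid and the x axis of board_top, either way round below 0.175 rad) or (x of tub1_mid in the frame of board_top above 0.048 m and y of tub1_mid in the frame of board_top between 0.125 and 0.155 m and angle between the x axis of tub1_mid and the x axis of board_top, either way round below 0.175 rad) or (x of tub2_mid in the frame of board_top above 0.048 m and y of tub2_mid in the frame of board_top between 0.125 and 0.155 m and angle between the x axis of tub2_mid and the x axis of board_top, either way round below 0.175 rad)) and angle between each of tub0_mid, tub1_mid, tub2_mid's own z axis and vertical below 0.1 rad); the robot touches nothing.
It fails at once if a narrow tub is lifted off the board (its centre more than 30 mm above its resting height) (height (world z) of any of tub0_mid, tub1_mid, tub2_mid above 0.0605 m).
It fails at once if a bystander (square tub, round tub, a jar, the model wagon, the booklets) is moved more than 20 mm (distance of any of square_tub, round_tub, jar_a, jar_b, wagon, booklets from where it was at the start of the episode above 0.02 m).
It also fails if it takes over 56 s, if anything falls off the work surface, if the arm or the gripper's body presses on something with over 40 N, if the wrist force passes 120 N, or if a joint passes its speed limit or range.

## Working session

There is one attempt and no reset: what is moved stays moved. The work goes in short steps, Python scripts to look and compute and a tool call to move; the robot and the scene stay as the last step left them, time stands still between calls to the robot, and variables do not carry over. Pictures are saved under pics/ and viewed, at most 10 in all, crops included, and the job is handed in when it is done.

Besides the shell and the picture viewer there is one more tool, called after "Request:" as a command line: name --argument value ..., lists and objects as JSON in quotes. play_rows: Moves the arm, as the interface text tells. Its arguments: {"type":"object","properties":{"series":{"type":"string"},"newtons":{"type":"number"}},"required":["series"]}

```bash
mkdir -p pics; cat > h.py <<'E'
import numpy as np, cv2
from plant import sense, optics, workorder
def cap(n,f=None):
    d=optics.capture(n)
    if f: cv2.imwrite('pics/'+f,d['color'][:,:,::-1])
    return d
def ray(d,uv,z):
    R=cv2.Rodrigues(np.array(d['rvec'],float))[0]; t=np.array(d['tvec'],float).ravel()
    K=np.array(d['camera_matrix'],float); c=-R.T@t
    uv=np.atleast_2d(np.array(uv,float)); v=np.c_[uv,np.ones(len(uv))]@np.linalg.inv(K).T@R
    return c+v*((z-c[2])/v[:,2])[:,None]
def proj(d,p):
    return cv2.projectPoints(np.array(p,float).reshape(-1,1,3),np.array(d['rvec'],float),np.array(d['tvec'],float),np.array(d['camera_matrix'],float),None)[0].reshape(-1,2)
E
python3 - <<'E'
from h import *
for n in('top','side'):
    d=cap(n,n+'0.png')
    R=cv2.Rodrigues(np.array(d['rvec'],float))[0];print(n,-R.T@np.array(d['tvec'],float).ravel(),np.array(d['camera_matrix'])[0,0], ray(d,[[320,200]],0))
print(sense())
E
```

```text
top [215.16070782 -35.35692989 829.03676551] 419.90030020885433 [[417.71506085 -40.36584583   0.        ]]
side [   7.09115611 -641.21541775  592.38225288] 430.54994771632306 [[437.83631886  25.50794939   0.        ]]
{'clock': 0.1, 'qpos': array([ 6.58645530e+01,  2.02586415e+01,  9.36259620e+01, -2.26621714e-03,
        6.61889799e+01, -1.37686986e-01]), 'dq': array([ 0.06353157, -0.0259487 , -0.1376717 , -0.11042109, -0.01056145,
       -0.00940065]), 'joint_efforts': array([ 9.71970512e-04, -6.06354976e+01, -3.42822111e+01, -8.69925930e-05,
        3.84496321e-03,  4.15750446e-05]), 'tool_pos': array([254.01890844, 570.56323978, 230.62685535]), 'tool_rot': array([-1.79926412e+02,  1.89531124e-03,  1.56003157e+02]), 'contact_force': array([-0.53474871, -0.76049276,  0.52833347]), 'torque': array([-0.00727338, -0.02936852,  0.06365874]), 'finger_force': 0.0, 'grip_width': 85.38940174552457}
```

View pics/top0.png

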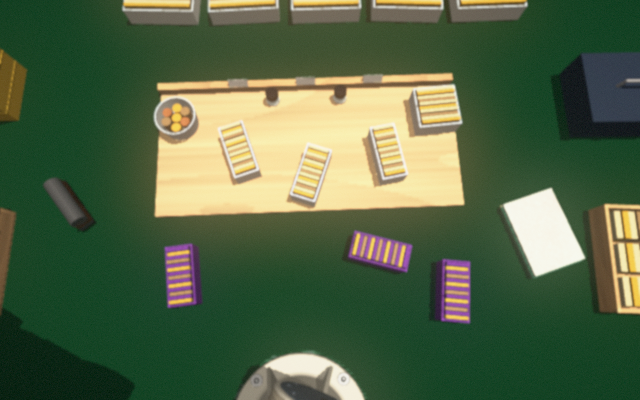

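View pics/side0.png

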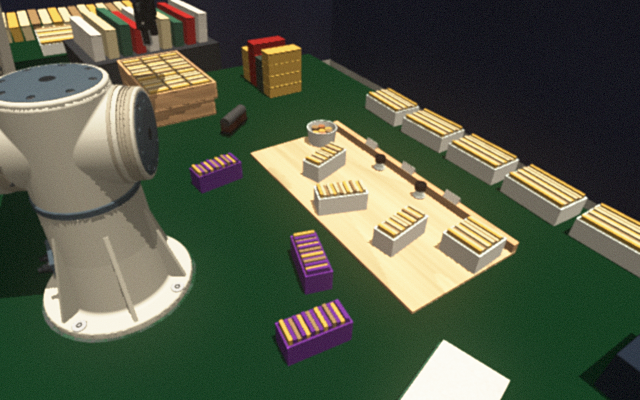

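The top view shows the narrow tubs at about (238,151), (311,174) and (388,153). The board corners are near (158,90), (452,80), (464,206) and (155,216), with the tags at about (237,83), (305,80) and (372,78). The side view shows the same three tubs, with purple look-alikes off the board.

```bash
python3 - <<'E'
from h import *
for n in('top','side'):
    d=cap(n); c=d['color']
    h=cv2.cvtColor(c,cv2.COLOR_RGB2HSV)
    if n=='top':
        print(c[100,190],c[180,200],c[197,430],c[170,265], c[151,238],c[87,200],c[83,237]); print([tuple(c[r,238]) for r in range(118,190,4)])
        bm=((c[:,:,0]>110)&(c[:,:,0]>c[:,:,1]*1.02)).astype(np.uint8)*255
        cv2.imwrite('pics/z.png',cv2.resize(c[65:225,145:475,::-1],None,fx=2.4,fy=2.4,interpolation=cv2.INTER_CUBIC))
E
```

```text
[246 228 171] [246 218 152] [248 227 162] [249 229 166] [242 229 173] [240 197 131] [161 146 128]
[(np.uint8(248), np.uint8(224), np.uint8(158)), (np.uint8(248), np.uint8(239), np.uint8(197)), (np.uint8(229), np.uint8(187), np.uint8(93)), (np.uint8(247), np.uint8(238), np.uint8(182)), (np.uint8(207), np.uint8(160), np.uint8(111)), (np.uint8(247), np.uint8(237), np.uint8(180)), (np.uint8(231), np.uint8(187), np.uint8(88)), (np.uint8(246), np.uint8(234), np.uint8(181)), (np.uint8(229), np.uint8(202), np.uint8(144)), (np.uint8(218), np.uint8(188), np.uint8(125)), (np.uint8(246), np.uint8(228), np.uint8(152)), (np.uint8(197), np.uint8(166), np.uint8(119)), (np.uint8(239), np.uint8(224), np.uint8(163)), (np.uint8(248), np.uint8(224), np.uint8(117)), (np.uint8(182), np.uint8(163), np.uint8(141)), (np.uint8(151), np.uint8(134), np.uint8(117)), (np.uint8(149), np.uint8(127), np.uint8(103)), (np.uint8(249), np.uint8(237), np.uint8(175))]
```

View pics/z.png

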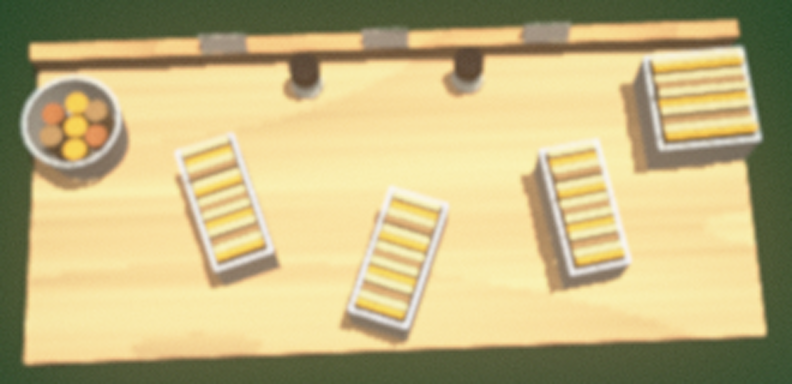

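The crop shows the rims clearly: left tub (180,150)-(235,135)-(272,252)-(217,270), middle (392,190)-(447,205)-(408,328)-(350,310), right (542,150)-(598,142)-(628,262)-(572,275). I'll mask these and cast rays.

```bash
cat >> h.py <<'E'
def quad(d,uv,z):
    p=ray(d,uv,z)[:,:2].astype(np.float32); (c,s,a)=cv2.minAreaRect(p)
    b=cv2.boxPoints((c,s,a)); e=[b[1]-b[0],b[2]-b[1]]; e=max(e,key=np.linalg.norm)
    return np.array(c),sorted(s),(np.degrees(np.arctan2(e[1],e[0]))+90)%180-90
E
python3 - <<'E'
from h import *
d=cap('top'); c=d['color'].astype(int)
# plywood outline
bm=((c[:,:,0]>140)&(c[:,:,0]-c[:,:,2]>50)).astype(np.uint8)
bm=cv2.morphologyEx(bm,cv2.MORPH_CLOSE,np.ones((5,5)))
for k in sorted(cv2.findContours(bm,0,2)[0],key=cv2.contourArea)[-1:]:
    k=k[(k[:,0,0]>140)&(k[:,0,0]<480)]; q=cv2.approxPolyDP(cv2.convexHull(k),6,True)[:,0]; print('board',q.tolist(),ray(d,q,8)[:,:2].round(0).tolist())
    print('batten z30',ray(d,q,30)[:,:2].round(0).tolist())
hsv=cv2.cvtColor(d['color'],cv2.COLOR_RGB2HSV)
m=((hsv[:,:,1]<62)&(c.min(2)>150)).astype(np.uint8); m[:, :140]=0;m[:,480:]=0;m[:70]=0;m[225:]=0
m=cv2.morphologyEx(m,cv2.MORPH_CLOSE,np.ones((3,3)))
for k in cv2.findContours(m,0,1)[0]:
    (x,y,w,h)=cv2.boundingRect(k)
    if w*h>80:
        r=quad(d,k[:,0],53); print((x,y,w,h),r[0].round(1),np.round(r[1],1),round(r[2],1))
Z=lambda L:np.array(L)/2.4+[145,65]-.3
print('picked')
for L in ([[178,150],[235,133],[273,253],[217,272]],[[390,188],[448,204],[408,330],[348,311]],[[540,149],[600,140],[630,263],[571,277]]):
    r=quad(d,Z(L),53);print(r[0].round(1),np.round(r[1],1),round(r[2],1))
print('board',ray(d,Z([[24,363],[766,335]]),8)[:,:2].round(1).tolist())
print('batten top near/far edge L,R',ray(d,Z([[32,62],[738,37],[30,44],[738,20]]),30)[:,:2].round(1).tolist())
print('tags',ray(d,Z([[222,44],[385,38],[547,33]]),40)[:,:2].round(1).tolist())
print('jars',ray(d,Z([[305,68],[468,62]]),44)[:,:2].round(1).tolist())
E
```

```text
board [[452, 74], [462, 205], [154, 214], [158, 83]] [[693.0, -331.0], [401.0, -325.0], [392.0, 291.0], [680.0, 304.0]]
batten z30 [[680.0, -323.0], [396.0, -318.0], [387.0, 282.0], [668.0, 295.0]]
(290, 142, 42, 60) [462.1 -23.3] [ 53.9 113.9] -18.5
(369, 122, 40, 58) [ 503.3 -175.3] [ 54.  113.6] 11.1
(218, 120, 41, 59) [511.4 118.9] [ 53.4 112.9] 19.2
(154, 96, 42, 39) [584.4 247.7] [81.7 82.7] 3.0
(454, 91, 7, 25) [ 601.7 -318.8] [ 4.8 53. ] 5.3
(413, 85, 49, 43) [ 597.1 -277.3] [86.7 87.8] 5.3
picked
[511.4 117.2] [ 48.8 111.4] 18.5
[460.9 -23. ] [ 50.2 110.5] -17.9
[ 502.1 -176. ] [ 50.6 112.4] 10.3
board [[388.1, 289.5], [402.4, -329.3]]
batten top near/far edge L,R [[650.6, 293.8], [665.6, -322.3], [667.9, 296.8], [682.1, -323.8]]
tags [[659.8, 127.3], [663.5, -13.3], [666.2, -153.6]]
jars [[633.9, 55.0], [637.5, -84.2]]
```

Request:
play_rows --series "-2.53 -2.02 0 0 0 0 7.5;-2.53 -2.02 0 0 0 0 7.5;-2.53 -2.02 0 0 0 0 7.5;-2.53 -2.02 0 0 0 0 7.5;-2.53 -2.02 0 0 0 0 7.5;-2.53 -2.02 0 0 0 0 7.5;-2.53 -2.02 0 0 0 0 7.5;-2.53 -2.02 0 0 0 0 7.5" --newtons 25

```text
clock: 0.92
tool_pos: [373.8, 339.6, 231.3]
tool_rot: [180.0, 0.0, 156.0]
contact_force: [-0.1, 0.1, 0.5]
grip_width: 75.1
finger_force: 0.0
```

Request:
play_rows --series "-2.53 -2.02 0 0 0 0 7.5;-2.53 -2.02 0 0 0 0 7.5;-2.53 -2.02 0 0 0 0 7.5;-2.53 -2.02 0 0 0 0 7.5;-2.53 -2.02 0 0 0 0 7.5;-2.53 -2.02 0 0 0 0 7.5;-2.53 -2.02 0 0 0 0 7.5;-2.53 -2.02 0 0 0 0 7.5"

```text
clock: 1.58
tool_pos: [493.0, 109.5, 231.4]
tool_rot: [180.0, 0.0, 156.0]
contact_force: [0.3, 0.6, -1.0]
grip_width: 75.0
finger_force: 0.0
```

Request:
play_rows --series "0 0 0 0 0 -0.12 7.5;0 0 0 0 0 -0.12 7.5;0 0 0 0 0 -0.12 7.5;0 0 0 0 0 -0.12 7.5;0 0 0 0 0 -0.12 7.5;0 0 0 0 0 -0.142 7.5;0 0 0 0 0 0 7.5;0 0 0 0 0 0 7.5;0 0 0 0 0 0 7.5"

```text
clock: 2.33
tool_pos: [492.5, 111.1, 231.3]
tool_rot: [-180.0, -0.0, -162.7]
contact_force: [0.4, -0.1, 0.2]
grip_width: 75.1
finger_force: 0.0
```

```bash
cat >> h.py <<'E'
def go(x,y,z,yaw):
    s=sense(); p=s['tool_pos']; w=s['tool_rot'][2]; a=np.radians(w); dx,dy=x-p[0],y-p[1]
    print('pose',p.round(1),s['tool_rot'].round(1),'t',round(s['clock'],2),'| tool cm x %.2f y %.2f z %.2f rz %.3f'%((np.cos(a)*dx+np.sin(a)*dy)/10,(np.sin(a)*dx-np.cos(a)*dy)/10,(p[2]-z)/10,-np.radians((yaw-w+180)%360-180)))
E
python3 - <<'E'
from h import *
go(492.4,110.7,70,198.5)
d=cap('wrist','w1.png')
L=[[511.4,117.2,53],[460.9,-23,53],[502.1,-176,53]]
print(proj(d,L).round(0).tolist())
R=cv2.Rodrigues(np.array(d['rvec'],float))[0];print(-R.T@np.array(d['tvec'],float).ravel())
E
```

```text
pose [492.5 111.1 231.3] [-180.    -0.  -162.7] t 2.33 | tool cm x 0.02 y -0.03 z 16.13 rz -0.021
[[322.0, 196.0], [214.0, 117.0], [70.0, 111.0]]
[428.94716476  90.47125757 374.12700384]
```

View pics/w1.png

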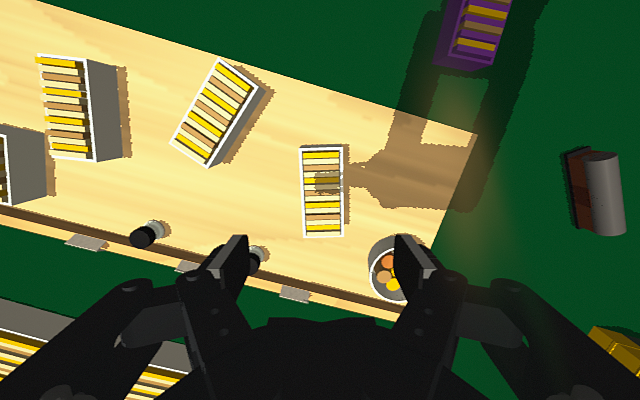

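Wrist view: left tub rim (299,147)-(342,145)-(343,237)-(304,238), middle tub (219,58)-(260,85)-(209,167)-(169,142), right tub (38,55)-(86,60)-(97,161)-(50,158). Tags are near (86,242), (187,267) and (294,295). The jars are partly hidden by the fingers.

```bash
python3 - <<'E'
from h import *
t=cap('top'); d=cap('wrist')
Q=[[[299,147],[342,145],[343,237],[304,238]],[[219,58],[260,85],[209,167],[169,142]],[[38,55],[86,60],[97,161],[50,158]]]
for L in Q:
    r=quad(d,L,53);print(r[0].round(1),np.round(r[1],1),round(r[2],1), ray(d,L,53)[:,:2].round(0).tolist())
def P(d): return np.array(d['camera_matrix'],float)@np.c_[cv2.Rodrigues(np.array(d['rvec'],float))[0],np.array(d['tvec'],float).ravel()]
Z=lambda L:np.array(L)/2.4+[145,65]-.3
T=[[[180,150],[234,135],[271,252],[217,270]],[[392,190],[447,205],[408,328],[350,310]],[[542,150],[598,142],[628,262],[572,275]]]
for a,b in zip(Q,T):
    pa=np.mean(a,0);pb=Z(np.mean(b,0)); X=cv2.triangulatePoints(P(d),P(t),pa.reshape(2,1),pb.reshape(2,1)).ravel();print('tri',(X[:3]/X[3]).round(1))
print('tags z40',ray(d,[[86,242],[187,267],[294,295]],40)[:,:2].round(1).tolist())
print('batten front top edge z30',ray(d,[[0,208],[120,238],[330,292]],30)[:,:2].round(1).tolist())
print('board near edge z8',ray(d,[[20,0],[230,62],[476,133]],8)[:,:2].round(1).tolist())
print(proj(d,[[650.6,293.8,30],[658,-14,30],[665.6,-322,30],[388,289.5,8],[395,-20,8]]).round(0).tolist())
E
```

```text
[508.6 116.6] [ 48.8 112.4] 19.2 [[464.0, 75.0], [447.0, 121.0], [554.0, 158.0], [569.0, 113.0]]
[458.3 -24.7] [ 50.9 111. ] -18.3 [[401.0, -31.0], [414.0, 17.0], [517.0, -17.0], [503.0, -66.0]]
[ 503.2 -178.5] [ 53.2 108.7] 11.8 [[455.0, -212.0], [445.0, -164.0], [549.0, -142.0], [562.0, -193.0]]
tri [501.6 113.5  75.4]
tri [457.8 -23.3  57.9]
tri [ 499.6 -174.8   57.1]
tags z40 [[665.0, -153.9], [661.5, -22.8], [659.8, 124.3]]
batten front top edge z30 [[656.9, -271.2], [652.7, -118.8], [646.9, 172.2]]
board near edge z8 [[405.4, -276.7], [397.1, -34.1], [384.3, 284.0]]
[[410.0, 316.0], [197.0, 263.0], [-41.0, 203.0], [479.0, 137.0], [242.0, 64.0]]
```

Request:
play_rows --series "0 0 3.5 0 0 -0.028 7.5;0 0 3.5 0 0 0 7.5;0 0 3.5 0 0 0 7.5;0 0 3.5 0 0 0 7.5;0 0 3.5 0 0 0 7.5;0 0 2 0 0 0 7.5;0 0 1.6 0 0 0 7.5;0 0 0 0 0 0 7.5"

```text
clock: 3.15
tool_pos: [490.4, 110.6, 17.4]
tool_rot: [180.0, -0.3, -160.9]
contact_force: [-1.4, -0.2, -0.3]
grip_width: 74.7
finger_force: 0.0
```

Request:
play_rows --series "0 0 0 0 0 0 4;0 0 0 0 0 0 4;0 0 0 0 0 0 4;0 0 0 0 0 0 4;0 0 0 0 0 0 4;0 0 0 0 0 0 4"

```text
clock: 3.65
tool_pos: [493.3, 111.3, 21.4]
tool_rot: [-180.0, 0.1, -160.9]
contact_force: [-2.7, -0.9, 8.7]
grip_width: 49.6
finger_force: 28.5
```

```bash
python3 - <<'E'
from h import *
d=cap('wrist','w2.png')
c,s=np.cos(np.radians(1.4)),np.sin(np.radians(1.4))
C=np.array([535.2,-16.7])
for x,y in((69,140),(69,0),(69,-140)):
    q=C+[c*(x-20)-s*y,s*(x-20)+c*y]; print(q.round(1)); go(*q,21,181.4)
E
```

```text
[580.8 124.5]
pose [493.3 111.3  21.4] [-1.800e+02  1.000e-01 -1.609e+02] t 3.7 | tool cm x -8.70 y -1.62 z 0.04 rz 0.310
[584.2 -15.5]
pose [493.3 111.3  21.4] [-1.800e+02  1.000e-01 -1.609e+02] t 3.7 | tool cm x -4.43 y -14.96 z 0.04 rz 0.310
[ 587.6 -155.5]
pose [493.3 111.3  21.4] [-1.800e+02  1.000e-01 -1.609e+02] t 3.7 | tool cm x -0.17 y -28.29 z 0.04 rz 0.310
```

View pics/w2.png

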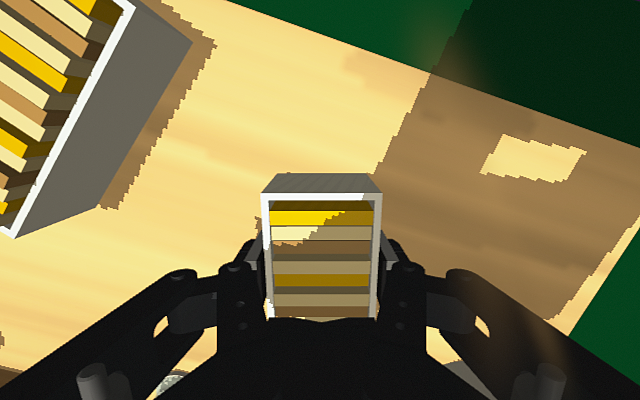

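The tub is held between the pads and sits square to the tool, with its rear rim corners at (261,193) and (382,192).

```bash
python3 - <<'E'
from h import *
d=cap('wrist')
q=ray(d,[[261,192.5],[382,192]],53)[:,:2];print(q.round(1));m=q.mean(0);e=q[1]-q[0]
yaw=np.degrees(np.arctan2(e[1],e[0]))-90;print('yaw',yaw)
a=np.radians(sense()['tool_rot'][2]+180);u=np.array([np.cos(a),np.sin(a)]);p=sense()['tool_pos'][:2]
print('rear in tool', (m-p)@u,(m-p)@[-u[1],u[0]])
E
```

```text
[[465.4  74.8]
 [448.8 121.6]]
yaw 19.452209554285446
rear in tool -38.46591747012002 -0.5095319246513004
```

Request:
play_rows --series "-1.05 -0.14 0 0 0 0 4;-1.05 -0.14 0 0 0 0 4;-1.05 -0.14 0 0 0 0 4;-1.05 -0.14 0 0 0 0 4;-1.05 -0.15 0 0 0 0 4;-1.05 -0.15 0 0 0 0 4;0 0 0 0 0 0.08 4;0 0 0 0 0 0.08 4;0 0 0 0 0 0.08 4;0 0 0 0 0 0.07 4"

```text
clock: 4.58
tool_pos: [555.3, 123.5, 21.2]
tool_rot: [-180.0, 0.0, -178.8]
contact_force: [-1.4, -2.5, 4.8]
grip_width: 49.7
finger_force: 28.5
```

Request:
play_rows --series "0 0 0 0 0 0 4;-0.9 0 0 0 0 0 4;-0.9 0 0 0 0 0 4;-0.4 0 0 0 0 0 4;0 0 0 0 0 0 4;0 0 0 0 0 0 4"

```text
clock: 5.08
tool_pos: [578.0, 124.3, 21.1]
tool_rot: [180.0, 0.1, -178.6]
contact_force: [1.4, 0.1, 5.5]
grip_width: 49.5
finger_force: 28.7
```

```bash
python3 - <<'E'
from h import *
go(580.8+2.5,124.5,21,181.4); print(sense()['contact_force'],sense()['grip_width'])
d=cap('wrist','w3.png')
E
```

```text
pose [578.  124.3  21.1] [ 1.800e+02  1.000e-01 -1.786e+02] t 5.08 | tool cm x -0.53 y 0.00 z 0.01 rz 0.001
[1.43587948 0.12906908 5.46921323] 49.481865506373836
```

View pics/w3.png

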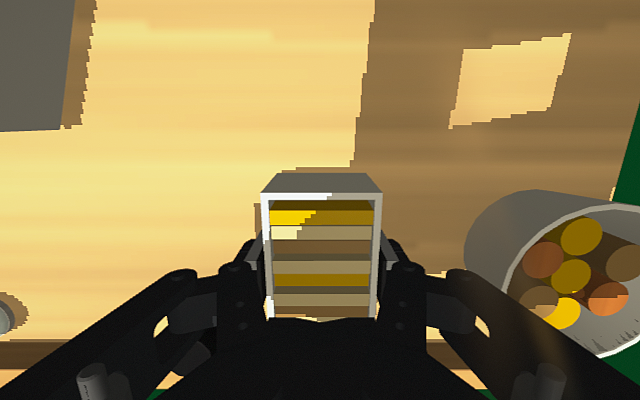

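The tub is square, the round tub is clear on the right, and the jar is clear on the left. Next a small nudge to the batten.

Request:
play_rows --series "-0.2 0 0 0 0 0 4;-0.2 0 0 0 0 0 4;0 0 0 0 0 0 4;0 0 0 0 0 0 4"

```text
clock: 5.47
tool_pos: [580.2, 124.3, 21.1]
tool_rot: [180.0, -0.1, -178.6]
contact_force: [-6.2, -0.8, 12.1]
grip_width: 49.7
finger_force: 29.4
```

Request:
play_rows --series "-0.2 0 0 0 0 0 4;-0.1 0 0 0 0 0 4;0 0 0 0 0 0 4;0 0 0 0 0 0 4"

```text
clock: 5.8
tool_pos: [582.9, 124.4, 21.1]
tool_rot: [-180.0, -0.1, -178.6]
contact_force: [-6.8, -1.0, 12.0]
grip_width: 49.4
finger_force: 29.5
```

Request:
play_rows --series "0 0 0 0 0 0 6.8;0 0 0 0 0 0 6.8;0 0 0 0 0 0 6.8;0 0 0 0 0 0 6.8;0 0 -2 0 0 0 6.8;0 0 -3 0 0 0 6.8;0 0 -3.5 0 0 0 6.8;0 0 -3.5 0 0 0 7.5;0 0 -3.5 0 0 0 7.5;0 0 -3 0 0 0 7.5"

```text
clock: 6.63
tool_pos: [584.1, 124.4, 207.7]
tool_rot: [180.0, 0.1, -178.6]
contact_force: [1.0, 0.1, 0.1]
grip_width: 74.9
finger_force: 0.0
```

```bash
python3 - <<'E'
from h import *
go(443.3,-18.7,20,161.9)
E
```

```text
pose [584.1 124.4 207.7] [ 1.800e+02  1.000e-01 -1.786e+02] t 6.63 | tool cm x 14.43 y -13.96 z 18.77 rz 0.340
```

Request:
play_rows --series "2.4 -2.33 0 0 0 0 7.5;2.4 -2.33 0 0 0 0 7.5;2.4 -2.33 0 0 0 0 7.5;2.4 -2.33 0 0 0 0 7.5;2.4 -2.33 0 0 0 0 7.5;2.4 -2.33 0 0 0 0 7.5;0 0 0 0 0 0.12 7.5;0 0 0 0 0 0.12 7.5;0 0 0 0 0 0.1 7.5;0 0 0 0 0 0 7.5"

```text
clock: 7.47
tool_pos: [443.2, -19.2, 205.4]
tool_rot: [180.0, 0.0, 161.6]
contact_force: [-0.1, -0.2, 1.3]
grip_width: 75.4
finger_force: 0.0
```

```bash
python3 - <<'E'
from h import *
go(443.3,-18.7,20,161.9)
d=cap('wrist','w4.png')
E
```

```text
pose [443.2 -19.2 205.4] [180.    0.  161.6] t 7.47 | tool cm x 0.01 y 0.05 z 18.54 rz -0.005
```

View pics/w4.png

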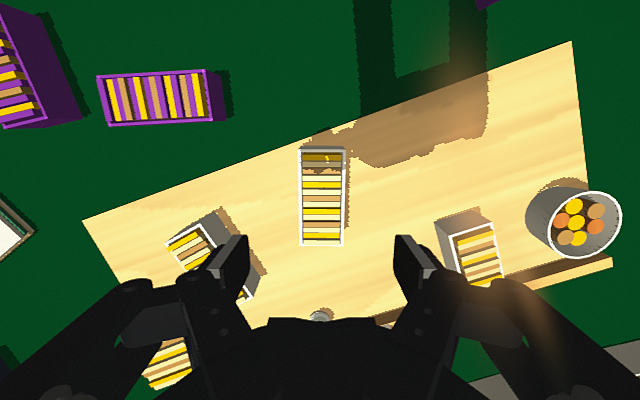

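The middle tub stands aligned between the fingers, with rim (299,150)-(345,149)-(343,245)-(302,245). Descending.

Request:
play_rows --series "0 0 3.5 0 0 0 7.5;0 0 3.5 0 0 0 7.5;0 0 3.5 0 0 0 7.5;0 0 3.5 0 0 0 7.5;0 0 2.5 0 0 0 7.5;0 0 1.9 0 0 0 7.5;0 0 0 0 0 0 7.5;0 0 0 0 0 0 7.5"

```text
clock: 8.18
tool_pos: [442.7, -18.7, 20.7]
tool_rot: [-180.0, -0.1, 162.1]
contact_force: [-0.8, 0.2, 1.2]
grip_width: 75.0
finger_force: 0.0
```

Request:
play_rows --series "0 0 0 0 0 0 4;0 0 0 0 0 0 4;0 0 0 0 0 0 4;0 0 0 0 0 0 4;0 0 0 0 0 0 4;0 0 0 0 0 0 4"

```text
clock: 8.68
tool_pos: [444.5, -18.9, 22.7]
tool_rot: [180.0, 0.2, 161.9]
contact_force: [-1.4, 1.2, 8.1]
grip_width: 49.7
finger_force: 26.6
```

```bash
cat >> h.py <<'E'
def rear(d):
    # rim rows: white, along a few columns near the tub's rear edge
    c=d['color'].astype(int); out=[]
    for r in range(150,260):
        w=np.where((c[r,240:400].min(1)>150)&(np.ptp(c[r,240:400],axis=1)<45))[0]
        if len(w)>60: return r,w[0]+240,w[-1]+240
E
python3 - <<'E'
from h import *
d=cap('wrist'); c=d['color']; print(rear(d)); print([(r,c[r,300].tolist(),c[r,350].tolist()) for r in range(180,206,2)])
go(584.2,-15.5,21,181.4)
E
```

```text
(191, np.int64(261), np.int64(366))
[(180, [108, 105, 92], [107, 104, 92]), (182, [109, 105, 93], [108, 105, 92]), (184, [109, 106, 92], [109, 105, 92]), (186, [107, 105, 91], [109, 106, 93]), (188, [105, 101, 88], [107, 104, 91]), (190, [199, 203, 194], [95, 92, 81]), (192, [254, 255, 255], [192, 185, 161]), (194, [250, 254, 255], [188, 183, 159]), (196, [192, 185, 166], [191, 184, 163]), (198, [92, 68, 13], [96, 77, 40]), (200, [95, 72, 3], [94, 71, 2]), (202, [95, 72, 4], [94, 72, 0]), (204, [95, 72, 2], [95, 72, 2])]
pose [444.5 -18.9  22.7] [180.    0.2 161.9] t 8.73 | tool cm x -13.18 y 4.66 z 0.17 rz -0.340
```

Request:
play_rows --series "0 0 0 0 0 -0.08 4;0 0 0 0 0 -0.08 4;0 0 0 0 0 -0.09 4;0 0 0 0 0 -0.09 4;0 0 0 0 0 0 4;-1 0 0 0 0 0 4;-1 0 0 0 0 0 4;-1 0 0 0 0 0 4;-1 0 0 0 0 0 4;-1 0 0 0 0 0 4"

```text
clock: 9.57
tool_pos: [492.3, -17.7, 22.3]
tool_rot: [180.0, -0.1, -178.6]
contact_force: [-7.3, 0.0, 11.3]
grip_width: 49.2
finger_force: 26.2
```

Request:
play_rows --series "-1 0 0 0 0 0 4;-1 0 0 0 0 0 4;-1 0 0 0 0 0 4;-1 0 0 0 0 0 4;-1 0 0 0 0 0 4;-1 0 0 0 0 0 4;-1 0 0 0 0 0 4;-1 0 0 0 0 0 4;0 0 0 0 0 0 4;0 0 0 0 0 0 4"

```text
clock: 10.4
tool_pos: [575.0, -15.8, 22.5]
tool_rot: [-180.0, 0.2, -178.6]
contact_force: [3.7, -0.4, 4.3]
grip_width: 49.6
finger_force: 27.3
```

```bash
python3 - <<'E'
from h import *
d=cap('wrist'); print(rear(d)); go(587.2,-15.4,21,181.4)
E
```

```text
(190, np.int64(261), np.int64(334))
pose [574.8 -15.8  22.5] [-180.     0.2 -178.6] t 10.45 | tool cm x -1.24 y 0.01 z 0.15 rz -0.000
```

Request:
play_rows --series "-0.5 0 0 0 0 0 4;-0.4 0 0 0 0 0 4;-0.2 0 0 0 0 0 4;-0.1 0 0 0 0 0 4;0 0 0 0 0 0 4;0 0 0 0 0 0 4"

```text
clock: 10.95
tool_pos: [582.3, -15.5, 22.2]
tool_rot: [180.0, -0.3, -178.6]
contact_force: [-11.1, -0.2, 19.5]
grip_width: 49.8
finger_force: 29.2
```

Request:
play_rows --series "0 0 0 0 0 0 6.8;0 0 0 0 0 0 6.8;0 0 0 0 0 0 6.8;0 0 0 0 0 0 6.8;0 0 -2 0 0 0 6.8;0 0 -3 0 0 0 6.8;0 0 -3.5 0 0 0 6.8;0 0 -3.5 0 0 0 7.5;0 0 -3.5 0 0 0 7.5;0 0 -3 0 0 0 7.5"

```text
clock: 11.78
tool_pos: [585.3, -15.4, 208.5]
tool_rot: [-180.0, 0.1, -178.6]
contact_force: [0.4, 0.7, 0.7]
grip_width: 74.8
finger_force: 0.0
```

```bash
python3 - <<'E'
from h import *
go(502.7-16.7,-177-3.1,20,191)
E
```

```text
pose [585.3 -15.4 208.5] [-1.800e+02  1.000e-01 -1.786e+02] t 11.78 | tool cm x 10.33 y -16.22 z 18.85 rz -0.168
```

Request:
play_rows --series "1.72 -2.7 0 0 0 0 7.5;1.72 -2.7 0 0 0 0 7.5;1.72 -2.7 0 0 0 0 7.5;1.72 -2.7 0 0 0 0 7.5;1.72 -2.7 0 0 0 0 7.5;1.72 -2.7 0 0 0 0 7.5;0 0 0 0 0 -0.09 7.5;0 0 0 0 0 -0.08 7.5;0 0 0 0 0 0 7.5;0 0 0 0 0 0 7.5"

```text
clock: 12.62
tool_pos: [485.9, -179.9, 206.2]
tool_rot: [180.0, -0.0, -169.0]
contact_force: [-0.2, -0.3, -0.3]
grip_width: 74.9
finger_force: 0.0
```

```bash
python3 - <<'E'
from h import *
go(486,-180.1,20,191)
d=cap('wrist','w5.png')
E
```

```text
pose [ 485.9 -179.9  206.2] [ 180.   -0. -169.] t 12.62 | tool cm x -0.01 y -0.02 z 18.62 rz -0.000
```

View pics/w5.png

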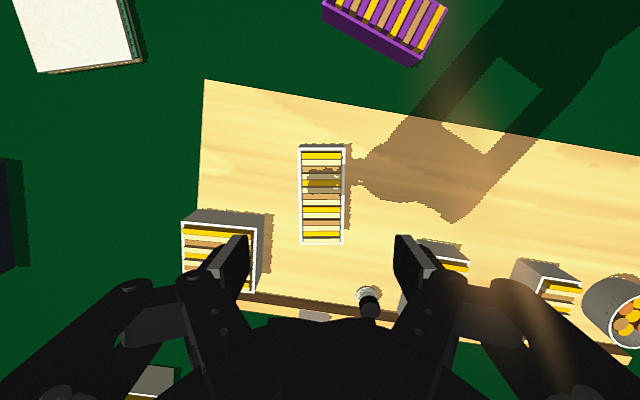

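The right tub is aligned between the fingers, with rim (298,150)-(344,149)-(342,244)-(301,244). The square tub at lower left lies forward of the fingers.

Request:
play_rows --series "0 0 3.5 0 0 0 7.5;0 0 3.5 0 0 0 7.5;0 0 3.5 0 0 0 7.5;0 0 3.5 0 0 0 7.5;0 0 2.5 0 0 0 7.5;0 0 2 0 0 0 7.5;0 0 0 0 0 0 7.5;0 0 0 0 0 0 7.5"

```text
clock: 13.33
tool_pos: [485.5, -179.3, 20.6]
tool_rot: [179.9, -0.1, -168.9]
contact_force: [0.2, 0.5, 1.3]
grip_width: 75.0
finger_force: 0.0
```

Request:
play_rows --series "0 0 0 0 0 0 4;0 0 0 0 0 0 4;0 0 0 0 0 0 4;0 0 0 0 0 0 4;0 0 0 0 0 0 4;0 0 0 0 0 0 4"

```text
clock: 13.83
tool_pos: [487.2, -180.2, 22.9]
tool_rot: [-179.9, 0.1, -168.9]
contact_force: [-0.6, 1.5, 7.2]
grip_width: 49.6
finger_force: 27.5
```

```bash
python3 - <<'E'
from h import *
d=cap('wrist'); print(rear(d)); go(587.6,-155.5,21,181.4)
E
```

```text
(186, np.int64(261), np.int64(368))
pose [ 487.2 -180.2   22.9] [-1.799e+02  1.000e-01 -1.689e+02] t 13.88 | tool cm x -10.33 y 0.49 z 0.19 rz 0.169
```

Request:
play_rows --series "-0.11 0.55 0 0 0 0 4;-0.11 0.55 0 0 0 0 4;-0.11 0.55 0 0 0 0 4;-0.11 0.54 0 0 0 0 4;0 0 0 0 0 0.085 4;0 0 0 0 0 0.084 4;-0.9 0 0 0 0 0 4;-0.9 0 0 0 0 0 4;-0.9 0 0 0 0 0 4;-0.9 0 0 0 0 0 4"

```text
clock: 14.72
tool_pos: [521.3, -156.7, 22.7]
tool_rot: [180.0, -0.1, -178.6]
contact_force: [-8.8, 0.6, 14.0]
grip_width: 49.9
finger_force: 28.4
```

Request:
play_rows --series "-0.9 0 0 0 0 0 4;-0.9 0 0 0 0 0 4;-0.9 0 0 0 0 0 4;-0.9 0 0 0 0 0 4;-0.9 0 0 0 0 0 4;-0.5 0 0 0 0 0 4;0 0 0 0 0 0 4;0 0 0 0 0 0 4"

```text
clock: 15.38
tool_pos: [573.5, -155.6, 22.8]
tool_rot: [-180.0, 0.2, -178.6]
contact_force: [1.6, 0.7, 6.2]
grip_width: 49.9
finger_force: 27.2
```

```bash
python3 - <<'E'
from h import *
d=cap('wrist'); print(rear(d)); go(587.6,-155.5,21,181.4); print(sense()['contact_force'])
E
```

```text
(185, np.int64(261), np.int64(341))
pose [ 573.5 -155.6   22.8] [-180.     0.2 -178.6] t 15.43 | tool cm x -1.41 y -0.02 z 0.18 rz 0.000
[2.02574106 0.86198215 5.47746686]
```

Request:
play_rows --series "-0.4 0 0 0 0 0 4;-0.4 0 0 0 0 0 4;-0.3 0 0 0 0 0 4;-0.2 0 0 0 0 0 4;-0.1 0 0 0 0 0 4;0 0 0 0 0 0 4;0 0 0 0 0 0 4"

```text
clock: 16.02
tool_pos: [585.2, -155.2, 22.7]
tool_rot: [-180.0, -0.1, -178.6]
contact_force: [-7.0, 0.4, 13.7]
grip_width: 49.6
finger_force: 28.3
```

Request:
play_rows --series "0 0 0 0 0 0 6.8;0 0 0 0 0 0 6.8;0 0 0 0 0 0 6.8;0 0 0 0 0 0 6.8;0 0 -2 0 0 0 6.8;0 0 -3 0 0 0 6.8;0 0 -3.5 0 0 0 6.8;0 0 -3.5 0 0 0 7.5;0 0 -3.5 0 0 0 7.5;0 0 -3.5 0 0 0 7.5"

```text
clock: 16.85
tool_pos: [585.7, -154.9, 212.9]
tool_rot: [180.0, -0.0, -178.6]
contact_force: [1.1, -0.3, 0.5]
grip_width: 74.9
finger_force: 0.0
```

Request:
play_rows --series "3.5 2.8 -1 0 0 0 7.5;3.5 2.8 -1 0 0 0 7.5;3.5 2.8 -1 0 0 0 7.5;3.5 2.8 -1 0 0 0 7.5;3.5 2.8 -1 0 0 0 7.5;0 0 0 0 0 0 7.5;0 0 0 0 0 0 7.5;0 0 0 0 0 0 7.5"

```text
clock: 17.52
tool_pos: [424.7, -32.1, 257.1]
tool_rot: [-180.0, 0.1, -178.5]
contact_force: [0.4, -0.6, 0.5]
grip_width: 74.7
finger_force: 0.0
```

```bash
python3 - <<'E'
from h import *
cap('wrist','w6.png'); cap('side','s6.png')
E
```

```text
(no output)
```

View pics/w6.png

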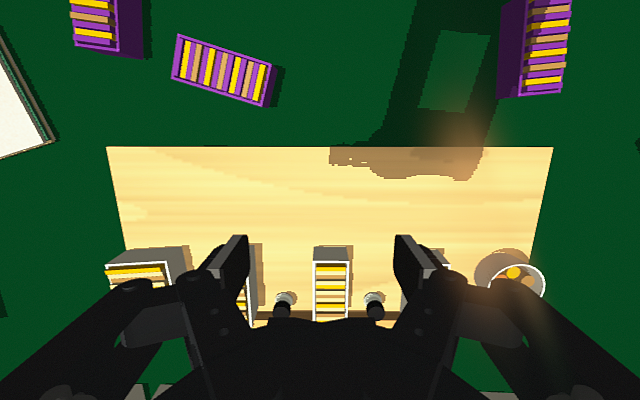

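The wrist view shows the middle tub straight and centred between the jars at (285,298) and (375,298), but the fingers hide the others. I'll move the arm aside and check from the top.

Request:
play_rows --series "0 3.8 0 0 0 0 7.5;0 3.8 0 0 0 0 7.5;0 3.8 0 0 0 0 7.5;0 3.8 0 0 0 0 7.5;0 3.8 0 0 0 0 7.5;0 3.8 0 0 0 0 7.5;0 3.8 0 0 0 0 7.5;0 3.8 0 0 0 0 7.5;0 3.8 0 0 0 0 7.5;0 3.8 0 0 0 0 7.5"

```text
clock: 18.45
tool_pos: [415.1, 349.7, 255.7]
tool_rot: [-180.0, -0.0, -178.6]
contact_force: [1.0, -0.1, 0.3]
grip_width: 74.8
finger_force: 0.0
```

Request:
play_rows --series "0 3.8 0 0 0 0 7.5;0 3.8 0 0 0 0 7.5;0 3.8 0 0 0 0 7.5;0 3.8 0 0 0 0 7.5;0 0 0 0 0 0 7.5;0 0 0 0 0 0 7.5"

```text
clock: 18.95
tool_pos: [411.1, 501.4, 254.7]
tool_rot: [-179.9, -0.1, -178.5]
contact_force: [0.3, -1.4, -0.3]
grip_width: 74.8
finger_force: 0.0
```

```bash
python3 - <<'E'
from h import *
d=cap('top'); c=d['color']
cv2.imwrite('pics/t7.png',cv2.resize(c[65:225,145:475,::-1],None,fx=2.4,fy=2.4,interpolation=cv2.INTER_CUBIC))
hsv=cv2.cvtColor(c,cv2.COLOR_RGB2HSV)
m=((hsv[:,:,1]<62)&(c.min(2)>150)).astype(np.uint8); m[:, :140]=0;m[:,480:]=0;m[:70]=0;m[225:]=0
m=cv2.morphologyEx(m,cv2.MORPH_CLOSE,np.ones((3,3)))
a=np.radians(1.4)
for k in cv2.findContours(m,0,1)[0]:
    (x,y,w,h)=cv2.boundingRect(k)
    if w*h>300:
        r=quad(d,k[:,0],53); q=r[0]-[535.2,-16.7]; print('board xy',round(q[0]*np.cos(a)+q[1]*np.sin(a),1),round(-q[0]*np.sin(a)+q[1]*np.cos(a),1),np.round(r[1],1),'rel yaw',round(r[2]-1.4,1), r[0].round(1))
E
```

```text
board xy 55.7 263.0 [81.6 82.6] rel yaw 2.9 [584.5 247.5]
board xy 55.5 -262.1 [86.6 87.8] rel yaw 3.9 [ 597.1 -277.4]
board xy 65.0 1.7 [ 53.1 112.6] rel yaw 0.0 [600.1 -13.4]
board xy 70.5 141.7 [ 53.7 114.4] rel yaw 0.8 [602.2 126.7]
board xy 62.2 -137.8 [ 53.3 111.8] rel yaw 0.1 [ 600.8 -153. ]
```

View pics/t7.png

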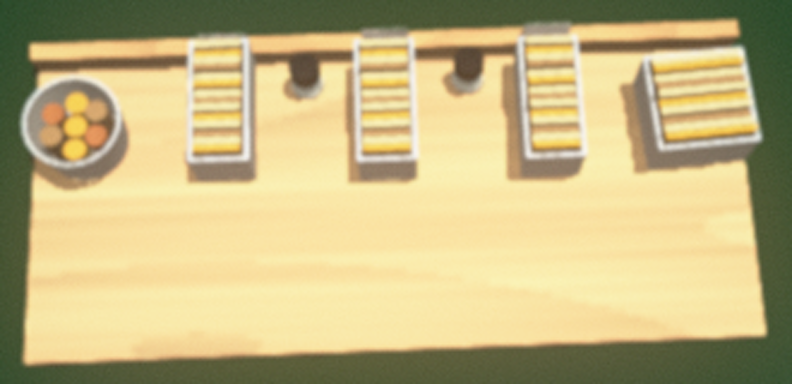

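The final top view shows all three tubs in a row at the tags, at about (220,100), (385,100) and (550,98). They are square to the batten, and the jars, round tub and square tub have not moved.

```bash
python3 -c "
from h import *
print(workorder.sign_off())"
```

```text
the job is handed in; nothing more can be done
None
```

The job is handed in: all three narrow tubs stand at their tags, measured within about 2 mm of centre, within 1° of square and with their far ends within about 8 mm of the batten; the square tub, round tub and jars show no movement in the last top view.

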